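Slide the tall lamp home into its charging cradle

TASK

The tall slim cordless lamp has been left standing out in front of its black charging cradle. Without gripping or lifting it, gently push it with the fingertips low down, touching only its orange base and never the stem or shade above, so that it slides upright over the glass, through the cradle's open mouth and fully home against the cradle's back wall; then take the hand away and leave it standing there. Do not tip it, and leave the cartridges, coaster, bowl and remote where they are.

Things in the scene. Friction and masses are not known exactly. Their poses are not given: they have to be found in the camera images.
- lamp_centre (a point): Centre (half-way up, 108 mm above the glass) of the tall cordless lamp, loose, round, 215 mm tall, z axis up. Its base is an orange drum 64 mm in diameter, 42 mm high; above it a bare metal stem 14 mm in diameter, then from 170 mm up a white shade, 48 mm in diameter at its lower rim, 36 mm at the top. Touch only the orange base. About 0.35 to 0.6 kg.
- lamp: The same lamp; origin at the centre of its underside (the flat glass is z = 0), z up its axis. It starts 130 to 160 mm in front of its home place, up to 50 mm to either side of the cradle's centre line. Pushed on the base it slides; pushed on the stem or shade it tips.
- cradle_home (a point): The place on the glass (z = 0) where the centre of the lamp's underside is when it is fully home, touching the back wall of the black cradle. x points level from the cradle's open mouth to its back wall (the way to push), y to the left of that, z up.
- cradle: Fixed black cradle, same origin and axes as cradle_home: a U of walls 36 mm high, 14 mm thick (guides 10), no floor or sill. Back wall's face at x = 32 mm; side walls' inner faces at y = +43 and -43 mm, from the back wall to x = -20 mm, then flared guides, about 115 mm apart at their ends at x = -51 mm, the front of the cradle.
- cartridge_a: Blue cartridge lying flat, 72 x 62 x 16 mm, loose, beside the cradle's run-in on the left. Origin at the centre of its underside. Leave alone.
- cartridge_b: The like blue cartridge on the right of the run-in, 72 x 62 x 16 mm, loose. Origin at the centre of its underside. Leave alone.
- coaster: Hard silicone coaster, disc 96 mm across, 6 mm thick, loose. Origin at the centre of its underside. Leave alone.
- bowl: Empty white porcelain bowl, 120 mm across, 55 mm high, loose. Origin at the centre of its underside. Leave alone.
- remote: Black plastic remote lying flat, 160 (its x) x 44 x 18 mm, loose. Origin at the centre of its underside. Leave alone.

How it is judged (in metres and radians):
At the end, for the whole second after the job is handed in: The lamp stands upright (within 0.04 rad) and still on the glass between the cradle's walls, within 6 mm of touching the back wall; the cartridges, coaster, bowl and remote are within 15 mm of where they began (x of lamp in the frame of cradle_home between -0.006 and 0.004 m and y of lamp in the frame of cradle_home between -0.014 and 0.014 m and angle between lamp's own z axis and vertical below 0.04 rad and height (world z) of lamp below 0.004 m and linear speed of lamp below 0.01 m/s and distance of each of cartridge_a, cartridge_b, coaster, bowl, remote from where it was at the start of the episode below 0.015 m).
It fails at once if the lamp is tipped by more than 0.2 rad (angle between lamp's own z axis and vertical above 0.2 rad).
It fails at once if the lamp is lifted (underside's centre more than 10 mm above the glass) (height (world z) of lamp above 0.01 m).
It fails at once if the robot touches the stem or the shade above the orange base (more than 1 N) (contact force between any of the arm, the fingers and lamp_c1 above 1 N or contact force between any of the arm, the fingers and lamp_c2 above 1 N).
It fails at once if the lamp is squeezed or rammed by the fingers with more than 40 N (contact force between the fingers and lamp above 40 N).
It fails at once if a cartridge, the coaster, the bowl or the remote is shifted by more than 15 mm (distance of any of cartridge_a, cartridge_b, coaster, bowl, remote from where it was at the start of the episode above 0.015 m).
It also fails if it takes over 67 s, if anything falls off the work surface, if the arm or the gripper's body presses on something with over 40 N, if the wrist force passes 120 N, or if a joint passes its speed limit or range.

ROBOT

A 6-joint arm with a two-finger parallel gripper is mounted at the origin on the work surface. World frame = base frame: x ahead of the robot, y to its left, z up, the work surface at z = 0. Lengths are in mm, angles in rad, forces in N, time in s.
With the tool pointing down it reaches from about 275 to 850 mm from the base axis. Payload 5.2 kg.
Tool frame: the origin (TCP) lies where the fingers leave the gripper's body, on its centre line; the fingertips stand 73 mm ahead of it and the grasp point (between the pads) lies 54 mm ahead of it (bot.pinch_z is the x of the grasp point in the tool frame, in mm); x points along the fingers, z is the direction in which the jaws open and shut, and the axes are right-handed (so a half turn about x gives the same grasp; the last joint's range is limited). The gripper opens to 85 mm and grips with 20 to 120 N. Pads are 22 mm wide; open, the fingers measure 114 mm over their backs; the gripper's body (76 mm by 85 mm) begins 54 mm behind the grasp point. The pads swing forward as they close: fully open they stand 13 mm farther back than shut.
Start: joints at [-1.34, 0.259, 1.535, -0, 1.348, -0.203], TCP at [231.198, -499.052, 303.91] pointing down, gripper open.
Joint ranges: [-3.14, 3.14], [-0.91, 2.08], [0.19, 2.58], [-1.22, 4.36], [0.22, 2.71], [-3.12, 3.12]. Speed limits (rad/s): [2.57, 2.57, 3.14, 3.14, 3.14, 3.14].

INTERFACE

Orientations are given as a rotation vector (axis times angle).
In Python, from cell import bot, vision gives the robot as it stands.
- The arm moves only by the tool carry_out, never from a script. Its argument "series" is a list of rows, each an object of numbers: "hand": the closure, from 0 (fully open) to 1 (shut); "tx", "ty", "tz": the shift along the tool's x, y, z in mm; "spin": the turn about the tool's x in rad. In form: [{"hand": .., "tx": .., "ty": .., "tz": .., "spin": ..}, ...]. A call has 1 to 20 rows; each row shifts and turns the commanded pose from where the row before left it, along the tool's axes as they then stand; what a row does not reach is not made up. A row lasts 1/10 s, in which the tool goes at most 50 mm and 8.59 degrees, less where a joint would pass 70% of its speed; a pose out of reach is approached as far as the arm can. A call is refused whole if a number of a shift passes 50 or a number of a turn 0.15, either way. A call with a gripper value outside its range is refused whole. The fingers move at their own pace and stop on an object; the grip force is fixed at half the most. Time passes only in rows, so rows that do not move let the fingers close. It gives the time, the measured TCP pose, the force and the opening at its end, in the units of the state.
- bot.get_state(): the state, without advancing time (a new reading comes with each control period).
- vision.get_image(name): name is "scene" or "top" or "wrist"; returns (picture, depth): 384x512x3 uint8, red, green, blue; 384x512 float32, mm along the optical axis (not along the pixel's ray), 0 where there is no reading.
- vision.camera_info(name): a dict with "vfov" (degrees; the focal length in pixels is half the picture's height over the tangent of half this angle, whatever the lens; pixels are square), "cx", "cy" (the principal point, pixels), "camera_from_world" (4x4, takes a point from world to camera coordinates). Camera axes: x right, y up, looking along -z (the intrinsics and any distortion apply to the point x, -y, -z); pixel columns grow to the right and rows downward; lengths in mm; the calibration is good to about 2 mm. The wrist camera is an equidistant fisheye: a pixel r from the principal point sees the ray r / f radians off the axis. A picture is of the moment at which its call begins: read the wrist's pose just before it. camera_info takes no time and is no camera call; for the wrist camera it gives the pose at the moment of the call.
- bot.sign_off(): hands the job in, once; it reports no verdict.
The state is a dict: "t": time; "joint_pos": joint angles; "joint_velocities": joint speeds; "effort": joint torques, N m; "ee_pos": TCP position; "ee_rot": TCP orientation; "force": force on the tool from outside, world axes, zero at the start; "wrist_torque": the same for the moment, N m; "width": finger opening in mm.
Only numpy, scipy, OpenCV 4.12 (cv2) and the standard library are available. Lean on these libraries where they do the work, as an engineer would, in place of code of your own. Each camera call takes 0.05 s, during which the arm holds its last target.

## Working session

There is one attempt and no reset: what is moved stays moved. The work goes in short steps, Python scripts to look and compute and a tool call to move; the robot and the scene stay as the last step left them, time stands still between calls to the robot, and variables do not carry over. Pictures are saved under pics/ and viewed, and the job is handed in when it is done.

Besides the shell and the picture viewer there is one more tool, called after ">>>" as a command line: name --argument value ..., lists and objects as JSON in quotes. carry_out: Moves the arm, as the interface text tells. Its arguments: {"type":"object","properties":{"series":{"type":"array"}},"required":["series"]}

```bash
ls; mkdir -p pics; python3 - <<'E'
from cell import bot, vision
import cv2, numpy as np
s=bot.get_state(); print({k:np.round(v,3).tolist() for k,v in s.items()})
for n in ["scene","top"]:
    im,d=vision.get_image(n); cv2.imwrite(f"pics/{n}0.png",im[:,:,::-1]); np.savez(f"{n}0.npz",im=im,d=d)
    print(n,vision.camera_info(n))
E
```

```text
pics
{'t': 0.0, 'joint_pos': [-1.34, 0.259, 1.536, -0.0, 1.348, -0.203], 'joint_velocities': [-0.001, 0.001, 0.001, 0.0, 0.0, 0.0], 'effort': [0.001, -44.601, -29.057, 0.0, 0.012, 0.0], 'ee_pos': [231.083, -498.642, 303.094], 'ee_rot': [0.885, 1.385, -0.883], 'force': [0.508, -1.021, -0.236], 'wrist_torque': [-0.001, -0.017, -0.019], 'width': 85.603}
scene {'vfov': 53.38833606292379, 'cx': 261.0380111254632, 'cy': 191.73666642643363, 'camera_from_world': array([[ 2.87338730e-01,  9.57828611e-01,  8.97746587e-04,
        -1.45166669e+02],
       [-8.16618224e-01,  2.44487024e-01,  5.22839144e-01,
         3.94566378e+02],
       [ 5.00570804e-01, -1.50965052e-01,  8.52430891e-01,
        -1.67638335e+03],
       [ 0.00000000e+00,  0.00000000e+00,  0.00000000e+00,
         1.00000000e+00]])}
top {'vfov': 47.396311514384735, 'cx': 261.3929222215096, 'cy': 201.58070553831627, 'camera_from_world': array([[-5.10388897e-03, -9.99984114e-01,  2.39208977e-03,
         2.31423471e+00],
       [ 9.89091276e-01, -4.69610154e-03,  1.47229055e-01,
        -5.35787903e+02],
       [-1.47215483e-01,  3.11743588e-03,  9.89099532e-01,
        -1.46427332e+03],
       [ 0.00000000e+00,  0.00000000e+00,  0.00000000e+00,
         1.00000000e+00]])}
```

View pics/scene0.png

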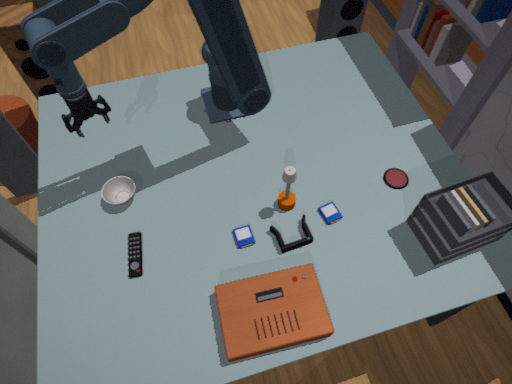

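View pics/top0.png

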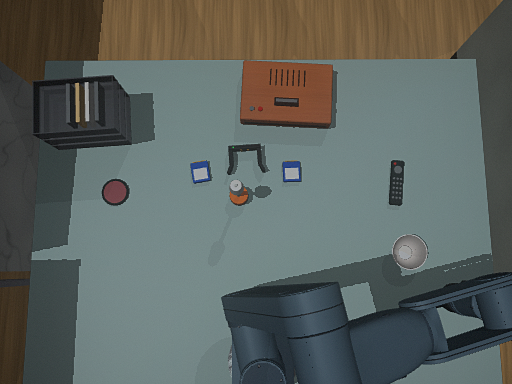

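The scene view shows the lamp base at about (287,201) and the cradle at (292,237), with a cartridge either side. The top view has the base at (239,196) and the cradle at (247,155), mouth towards the robot.

```bash
cat > h.py <<'E'
import numpy as np, cv2
def f_of(ci,H=384): return H/2/np.tan(np.radians(ci['vfov'])/2)
def rays(ci,uv,fish=False):
    uv=np.atleast_2d(uv).astype(float); f=f_of(ci)
    x=(uv[:,0]-ci['cx'])/f; y=(uv[:,1]-ci['cy'])/f
    if fish:
        r=np.hypot(x,y)+1e-12; d=np.c_[x/r*np.sin(r),-y/r*np.sin(r),-np.cos(r)]
    else: d=np.c_[x,-y,-np.ones_like(x)]
    M=np.array(ci['camera_from_world']); R=M[:3,:3]; t=M[:3,3]
    return -R.T@t, d@R
def onplane(ci,uv,z,fish=False):
    o,d=rays(ci,uv,fish); s=(z-o[2])/d[:,2]; return o+d*s[:,None]
def pts(ci,d,mask,fish=False):
    v,u=np.nonzero(mask&(d>0)); o,r=rays(ci,np.c_[u,v],fish)
    M=np.array(ci['camera_from_world']); dz=-(r@M[:3,:3].T)[:,2]
    return np.c_[u,v], o+r*(d[v,u]/dz)[:,None]
E
python3 - <<'E'
from cell import vision
from h import *
for n in ["scene","top"]:
    z=np.load(n+"0.npz"); im,d=z['im'],z['d']; ci=vision.camera_info(n)
    hsv=cv2.cvtColor(im,cv2.COLOR_RGB2HSV)
    win=np.zeros(d.shape,bool)
    if n=="scene": win[160:256,220:350]=1
    else: win[138:210,180:310]=1
    org=win&(hsv[...,0]<16)&(hsv[...,1]>180)&(hsv[...,2]>100)
    blk=win&(hsv[...,2]<60)
    blue=win&(hsv[...,0]>105)&(hsv[...,0]<125)&(hsv[...,1]>150)
    for nm,m in (("org",org),("blk",blk),("blue",blue)):
        uv,P=pts(ci,d,m); print(n,nm,len(P),"uv",uv.min(0),uv.max(0),"P 5-95",np.percentile(P,[3,50,97],axis=0).round(0).tolist())
        if nm=="org":
            top=P[P[:,2]>38]; print(" top",len(top),top[:,:2].mean(0), (top[:,:2].min(0)+top[:,:2].max(0))/2)
            print(' z=42 ext', onplane(ci,uv,42).min(0),onplane(ci,uv,42).max(0))
    x0,x1,y0,y1=(225,345,160,255) if n=="scene" else (180,310,138,210)
    cv2.imwrite(f"pics/{n}0z.png",cv2.resize(im[y0:y1,x0:x1,::-1],None,fx=6,fy=6,interpolation=cv2.INTER_CUBIC))
E
```

```text
scene org 72 uv [279 191] [294 206] P 5-95 [[534.0, 51.0, 34.0], [567.0, 66.0, 42.0], [590.0, 103.0, 47.0]]
 top 59 [564.40210564  69.71369381] [561.92269189  78.44114111]
 z=42 ext [530.56598706  48.97886149  42.        ] [593.1207536  107.23661972  42.        ]
scene blk 415 uv [270 215] [312 252] P 5-95 [[651.0, -6.0, 3.0], [725.0, 51.0, 33.0], [740.0, 112.0, 40.0]]
scene blue 269 uv [233 202] [341 250] P 5-95 [[614.0, -135.0, 3.0], [668.0, -77.0, 16.0], [684.0, 242.0, 22.0]]
top org 21 uv [230 189] [247 202] P 5-95 [[536.0, 51.0, 38.0], [556.0, 97.0, 42.0], [580.0, 108.0, 50.0]]
 top 20 [556.8925892   83.58156139] [556.39770586  78.4309461 ]
 z=42 ext [534.30499309  49.07827185  42.        ] [579.57308654 107.60714008  42.        ]
top blk 400 uv [195 144] [300 205] P 5-95 [[549.0, -13.0, 2.0], [708.0, 63.0, 35.0], [738.0, 181.0, 42.0]]
top blue 326 uv [191 161] [300 182] P 5-95 [[614.0, -134.0, 10.0], [665.0, 53.0, 16.0], [681.0, 245.0, 22.0]]
```

View pics/top0z.png

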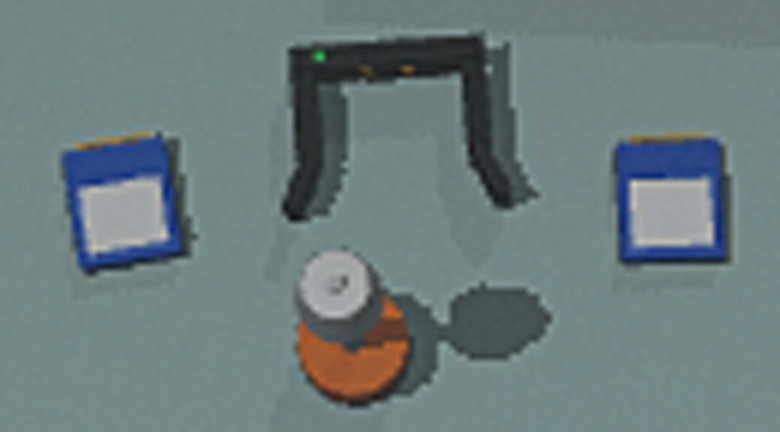

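View pics/scene0z.png

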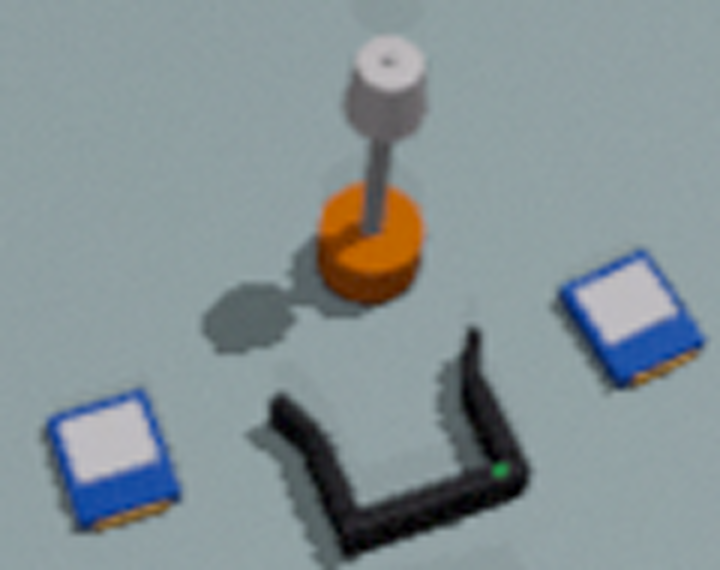

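```bash
python3 - <<'E'
from cell import vision,bot
from h import *
from scipy.spatial.transform import Rotation as R
s=bot.get_state(); print("tool axes cols\n",R.from_rotvec(s['ee_rot']).as_matrix().round(3))
for n in ["scene","top"]:
    z=np.load(n+"0.npz"); im,d=z['im'],z['d']; ci=vision.camera_info(n)
    hsv=cv2.cvtColor(im,cv2.COLOR_RGB2HSV)
    win=np.zeros(d.shape,bool)
    if n=="scene": win[212:256,266:316]=1
    else: win[140:178,224:272]=1
    uv,P=pts(ci,d,win&(hsv[...,2]<58)); 
    k=(P[:,2]>29)&(P[:,2]<44); Q=onplane(ci,uv[k],36)[:,:2]   # wall tops
    print(n,len(Q),Q.min(0),Q.max(0))
    cx=Q[:,0].max()
    # grid print of occupancy
    m=Q[:,0]>705; back=Q[m]
    y0,y1=back[:,1].min(),back[:,1].max(); mid=(y0+y1)/2
    b=back[(abs(back[:,1]-mid)<36)]
    # line fit of mid of back wall
    p=np.polyfit(b[:,1],b[:,0],1); print(" back: y range",y0,y1," slope dx/dy",p[0]," x at mid",np.polyval(p,mid),"x range",b[:,0].min(),b[:,0].max())
    for lo,hi in ((670,690),(690,710),(640,660)):
        r=Q[(Q[:,0]>lo)&(Q[:,0]<hi)]; L=r[r[:,1]>mid]; Rr=r[r[:,1]<mid]
        if len(L) and len(Rr): print(" x",lo,hi,"L",np.percentile(L[:,1],[5,50,95]).round(1),"R",np.percentile(Rr[:,1],[5,50,95]).round(1), len(L),len(Rr))
# hand points from top-zoom corners
ci=vision.camera_info("top")
for nm,c in dict(outL=(290,48),outR=(484,36),inL=(322,82),inR=(465,70),tipL=(292,218),tipR=(508,205)).items():
    print(nm, onplane(ci,np.array(c)/6+(180-.5,138-.5),36).round(1))
ci=vision.camera_info("scene")
for nm,c in dict(outL=(527,468),outR=(347,556),inL=(470,470),inR=(352,512),tipL=(473,330),tipR=(280,398)).items():
    print(nm, onplane(ci,np.array(c)/6+(225-.5,160-.5),36).round(1))
E
```

```text
tool axes cols
 [[-0.     0.907  0.42 ]
 [ 0.002  0.42  -0.907]
 [-1.     0.    -0.002]]
scene 236 [640.32280314 -11.70049161] [742.9809088  115.44011537]
 back: y range 0.5837260776744984 113.79160089116849  slope dx/dy -0.08073028550458132  x at mid 733.7649085547731 x range 724.4051140703536 741.9203533478671
 x 670 690 L [100.5 105.  110.1] R [0.7 4.9 9. ] 16 14
 x 690 710 L [101.9 106.6 111.4] R [ 1.8  6.8 11.8] 17 18
 x 640 660 L [107.3 111.4 114.8] R [-10.5  -5.7  -0.4] 10 8
top 278 [640.97555894 -10.03061354] [741.10185954 118.85079123]
 back: y range 3.548685280953423 115.94254653874458  slope dx/dy -0.06973467591728788  x at mid 731.5336110770787 x range 723.2420671398605 741.1018595436806
 x 670 690 L [101.6 105.2 112.1] R [ 0.3  3.8 10.8] 19 18
 x 690 710 L [101.7 105.3 112.3] R [ 3.7  7.2 14.2] 23 21
 x 640 660 L [105.  111.9 116. ] R [-10.   -6.5   0.4] 18 13
outL [[736.1 116.5  36. ]]
outR [[742.8   2.9  36. ]]
inL [[715.5  97.7  36. ]]
inR [[722.4  14.1  36. ]]
tipL [[634.5 114.8  36. ]]
tipR [[641.6 -10.5  36. ]]
outL [[730.8 114.2  36. ]]
outR [[ 7.521e+02 -2.000e-01  3.600e+01]]
inL [[722.7  82.9  36. ]]
inR [[727.9  10.8  36. ]]
tipL [[638.8 115.2  36. ]]
tipR [[648.6  -6.5  36. ]]
```

Cradle home ≈ (693.5, 56) with yaw ≈ 0.07, and the lamp at ≈ (564, 78), so the lamp starts at about −130, +31 in the cradle frame. That agrees with the stated ranges.

The hand can't tilt, so with the fingers in front its body would reach the stem. I'll keep the gripper fully open with the jaws along the push direction and push with the outer back of the leading finger.

>>> carry_out --series '[{"hand":0,"tx":0,"ty":0,"tz":0,"spin":-0.097},{"hand":0,"tx":0,"ty":0,"tz":0,"spin":-0.097},{"hand":0,"tx":0,"ty":0,"tz":0,"spin":-0.097},{"hand":0,"tx":0,"ty":0,"tz":0,"spin":-0.097},{"hand":0,"tx":0,"ty":0,"tz":0,"spin":-0.097},{"hand":0,"tx":0,"ty":0,"tz":0,"spin":-0.097},{"hand":0,"tx":0,"ty":0,"tz":0,"spin":-0.097},{"hand":0,"tx":0,"ty":0,"tz":0,"spin":-0.097},{"hand":0,"tx":0,"ty":0,"tz":0,"spin":-0.097},{"hand":0,"tx":0,"ty":0,"tz":0,"spin":-0.097}]'

```text
t: 1.1
ee_pos: [231.1, -498.8, 303.4]
ee_rot: [0.129, 1.567, -0.127]
force: [-0.3, -0.0, 0.7]
width: 85.7
```

>>> carry_out --series '[{"hand":0,"tx":0,"ty":15,"tz":0,"spin":0},{"hand":0,"tx":0,"ty":31,"tz":5,"spin":0},{"hand":0,"tx":0,"ty":31,"tz":5,"spin":0},{"hand":0,"tx":0,"ty":31,"tz":5,"spin":0},{"hand":0,"tx":0,"ty":31,"tz":5,"spin":0},{"hand":0,"tx":0,"ty":31,"tz":5,"spin":0},{"hand":0,"tx":0,"ty":31,"tz":5,"spin":0},{"hand":0,"tx":0,"ty":31,"tz":5,"spin":0},{"hand":0,"tx":0,"ty":31,"tz":5,"spin":0},{"hand":0,"tx":0,"ty":31,"tz":5,"spin":0},{"hand":0,"tx":0,"ty":31,"tz":5,"spin":0},{"hand":0,"tx":0,"ty":31,"tz":5,"spin":0},{"hand":0,"tx":0,"ty":31,"tz":5,"spin":0},{"hand":0,"tx":0,"ty":31,"tz":5,"spin":0},{"hand":0,"tx":0,"ty":31,"tz":5,"spin":0},{"hand":0,"tx":0,"ty":31,"tz":5,"spin":0},{"hand":0,"tx":0,"ty":31,"tz":5,"spin":0},{"hand":0,"tx":0,"ty":31,"tz":5,"spin":0},{"hand":0,"tx":0,"ty":31,"tz":5,"spin":0},{"hand":0,"tx":0,"ty":31,"tz":5,"spin":0}]'

```text
t: 3.1
ee_pos: [424.3, 82.6, 303.7]
ee_rot: [0.133, 1.567, -0.133]
force: [0.5, -1.1, 0.0]
width: 85.2
```

```bash
python3 - <<'E'
from cell import vision,bot
from h import *
from scipy.spatial.transform import Rotation as R
s=bot.get_state(); print(np.round(s['ee_pos'],1),"tool axes cols\n",R.from_rotvec(s['ee_rot']).as_matrix().round(3))
for n in ["scene","wrist"]:
    ci=vision.camera_info(n); im,d=vision.get_image(n); np.savez(n+"1.npz",im=im,d=d,M=ci['camera_from_world']); cv2.imwrite(f"pics/{n}1.png",im[:,:,::-1])
    print(ci)
E
```

```text
[424.3  82.6 303.7] tool axes cols
 [[-0.001  0.169  0.986]
 [ 0.     0.986 -0.169]
 [-1.     0.    -0.001]]
{'vfov': 53.38833606292379, 'cx': 261.0380111254632, 'cy': 191.73666642643363, 'camera_from_world': array([[ 2.87338730e-01,  9.57828611e-01,  8.97746587e-04,
        -1.45166669e+02],
       [-8.16618224e-01,  2.44487024e-01,  5.22839144e-01,
         3.94566378e+02],
       [ 5.00570804e-01, -1.50965052e-01,  8.52430891e-01,
        -1.67638335e+03],
       [ 0.00000000e+00,  0.00000000e+00,  0.00000000e+00,
         1.00000000e+00]])}
{'vfov': 65.70646984690485, 'cx': 259.3583333439054, 'cy': 191.15674554174578, 'camera_from_world': array([[ 9.85860225e-01, -1.67569680e-01, -1.38979037e-04,
        -4.05355544e+02],
       [ 1.59251297e-01,  9.37178224e-01, -3.10380413e-01,
        -1.08769427e+02],
       [ 5.21405948e-02,  3.05969572e-01,  9.50612423e-01,
        -4.26778508e+02],
       [ 0.00000000e+00,  0.00000000e+00,  0.00000000e+00,
         1.00000000e+00]])}
```

View pics/wrist1.png

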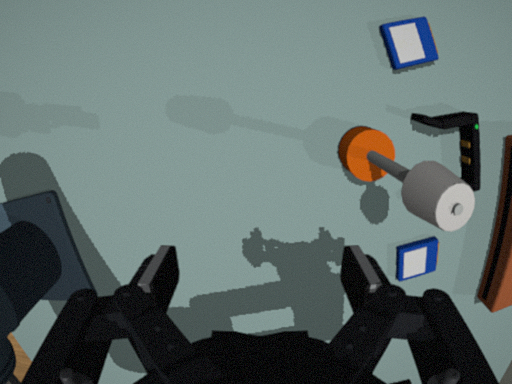

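View pics/scene1.png

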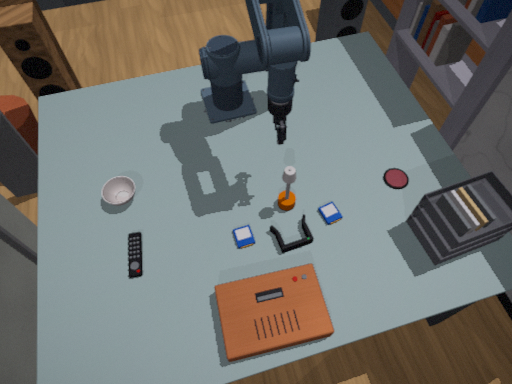

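The wrist picture shows the base drum at about (367,154), the cradle at (450,140), and the open fingers with tips near (170,260) and (350,260). The wider knuckles are at (95,300) and (420,300). The scene picture shows the lamp still standing at (287,201) with the hand behind it. I'll refine the lamp position and the finger profile from the depth.

```bash
python3 - <<'E'
from cell import vision,bot
from h import *
from scipy.spatial.transform import Rotation as R
s=bot.get_state(); T=R.from_rotvec(s['ee_rot']).as_matrix(); p=np.array(s['ee_pos'])
z=np.load("wrist1.npz"); im,d=z['im'],z['d']; ci=vision.camera_info("wrist"); ci['camera_from_world']=z['M']
hsv=cv2.cvtColor(im,cv2.COLOR_RGB2HSV)
win=np.zeros(d.shape,bool); win[110:200,325:405]=1
org=win&(hsv[...,0]<16)&(hsv[...,1]>180)&(hsv[...,2]>60)
uv,P=pts(ci,d,org,True); print("org",len(P),np.percentile(P,[2,50,98],axis=0).round(1))
top=P[(P[:,2]>38)]; print("top n",len(top),"z med",np.median(top[:,2]))
Q=onplane(ci,uv[P[:,2]>38],42,True)[:,:2].astype(np.float32); print("min circle",cv2.minEnclosingCircle(Q), cv2.fitEllipse(cv2.convexHull(Q)))
win[:]=0; win[100:195,405:485]=1
uv,P=pts(ci,d,win&(hsv[...,2]<60),True); k=(P[:,2]>28)&(P[:,2]<44); Q=onplane(ci,uv[k],36,True)
print("cradle top",len(Q),np.percentile(Q,[1,50,99],axis=0).round(1))
for y in range(-10,121,10):
    q=Q[abs(Q[:,1]-y)<5]
    if len(q): print(y,q[:,0].min().round(1),q[:,0].max().round(1),len(q))
# fingers in tool frame
uv,P=pts(ci,d,np.ones(d.shape,bool),True); L=(P-p)@T
for lo in range(-10,80,6):
    f=L[(L[:,0]>lo)&(L[:,0]<=lo+6)&(abs(L[:,2])<100)&(abs(L[:,1])<40)]
    if len(f): print("x",lo,len(f),"z+",f[f[:,2]>0][:,2].min(initial=999).round(1),f[:,2].max().round(1),"z-",f[f[:,2]<0][:,2].max(initial=-999).round(1),f[:,2].min().round(1),"y",f[:,1].min().round(1),f[:,1].max().round(1))
E
```

```text
org 1930 [[528.2  52.1   9.6]
 [550.6  87.   39.5]
 [586.5 110.2  41.3]]
top n 1555 z med 39.72840751142115
min circle ((557.970703125, 80.58970642089844), 31.131460189819336) ((558.130126953125, 80.47537231445312), (61.1097297668457, 61.8632698059082), 56.708309173583984)
cradle top 1069 [[636.7   8.2  36. ]
 [719.8 101.9  36. ]
 [736.  117.9  36. ]]
10 720.4 737.5 48
20 714.2 736.7 61
30 721.1 735.8 49
40 720.5 735.2 53
50 718.5 734.6 56
60 718.0 734.1 59
70 715.9 733.8 57
80 717.8 733.7 54
90 716.1 731.8 57
100 655.3 730.1 134
110 632.6 730.5 374
120 634.2 728.6 67
x -10 4900 z+ 0.0 74.8 z- -0.2 -71.9 y -12.0 20.5
x -4 3359 z+ 0.0 74.4 z- -0.3 -72.5 y -12.1 20.3
x 2 2983 z+ 6.8 75.2 z- -6.8 -73.3 y -11.1 19.3
x 8 2646 z+ 37.6 75.2 z- -36.0 -73.6 y -10.9 16.7
x 14 886 z+ 41.6 73.0 z- -39.2 -71.3 y 7.4 16.2
x 20 605 z+ 42.9 55.4 z- -41.5 -60.0 y 0.1 14.4
x 26 653 z+ 42.8 56.9 z- -41.4 -55.8 y -8.5 13.8
x 32 750 z+ 42.8 57.1 z- -41.3 -55.7 y -9.8 13.5
x 38 653 z+ 42.8 57.2 z- -41.3 -55.9 y -9.4 13.7
x 44 610 z+ 42.9 57.5 z- -41.3 -55.6 y -9.7 13.7
x 50 514 z+ 42.9 56.8 z- -41.2 -55.6 y -9.4 14.0
x 56 263 z+ 42.9 50.2 z- -41.4 -48.0 y -9.3 13.2
x 62 1 z+ 999.0 -41.9 z- -41.9 -41.9 y 0.3 0.3
```

Finger profile in the tool frame: a flat back at z ≈ 57 from x = 26 to 56, the tip at ≈ 60, and the knuckle out to 75 for x < 20. At TCP z = 70 the flat back meets the drum at 14–42 mm height. The knuckle then overhangs above the drum, about 7 mm short of the stem. I'll line up sideways and descend.

>>> carry_out --series '[{"hand":0,"tx":0,"ty":9.5,"tz":0,"spin":0},{"hand":0,"tx":0,"ty":9,"tz":0,"spin":0},{"hand":0,"tx":20,"ty":0,"tz":0,"spin":0},{"hand":0,"tx":20,"ty":0,"tz":0,"spin":0},{"hand":0,"tx":20,"ty":0,"tz":0,"spin":0},{"hand":0,"tx":20,"ty":0,"tz":0,"spin":0},{"hand":0,"tx":20,"ty":0,"tz":0,"spin":0},{"hand":0,"tx":20,"ty":0,"tz":0,"spin":0},{"hand":0,"tx":20,"ty":0,"tz":0,"spin":0},{"hand":0,"tx":20,"ty":0,"tz":0,"spin":0},{"hand":0,"tx":20,"ty":0,"tz":0,"spin":0},{"hand":0,"tx":20,"ty":0,"tz":0,"spin":0},{"hand":0,"tx":13,"ty":0,"tz":0,"spin":0},{"hand":0,"tx":10,"ty":0,"tz":0,"spin":0},{"hand":0,"tx":7,"ty":0,"tz":0,"spin":0},{"hand":0,"tx":3,"ty":0,"tz":0,"spin":0},{"hand":0,"tx":0,"ty":0,"tz":0,"spin":0},{"hand":0,"tx":0,"ty":0,"tz":0,"spin":0}]'

```text
t: 5.0
ee_pos: [428.7, 99.0, 71.3]
ee_rot: [0.131, 1.566, -0.131]
force: [0.4, -1.0, 0.6]
width: 85.7
```

```bash
cat > look.py <<'E'
import sys
from cell import vision,bot
from h import *
from scipy.spatial.transform import Rotation as R
k=sys.argv[1]
s=bot.get_state(); T=R.from_rotvec(s['ee_rot']).as_matrix(); p=np.array(s['ee_pos'])
print(s['t'],p.round(1),np.round(s['force'],1),"yaw",np.arctan2(T[1,2],T[0,2]).round(3))
d_=T[:2,2]; l_=T[:2,1]
for n in ["wrist","scene"]:
    fish=n=="wrist"
    ci=vision.camera_info(n); im,d=vision.get_image(n)
    if fish: cv2.imwrite(f"pics/{n}{k}.png",im[:,:,::-1])
    else: cv2.imwrite(f"pics/{n}{k}.png",cv2.resize(im[150:260,220:350,::-1],None,fx=5,fy=5,interpolation=cv2.INTER_CUBIC))
    hsv=cv2.cvtColor(im,cv2.COLOR_RGB2HSV)
    org=(hsv[...,0]<16)&(hsv[...,1]>180)&(hsv[...,2]>60)
    uv,P=pts(ci,d,org,fish); q=onplane(ci,uv,42,fish)
    m=(P[:,2]>36)&(P[:,2]<50)&(P[:,0]<740)&(abs(P[:,1]-70)<90)&(P[:,0]>500)
    if fish: m&=(np.linalg.norm(P-p,axis=1)<400)
    Q=q[m][:,:2].astype(np.float32)
    if not len(Q): print(n,"no base"); continue
    print(n,len(Q),"ext",Q.min(0).round(1),Q.max(0).round(1),"circ",np.round(cv2.minEnclosingCircle(Q)[0],1),round(cv2.minEnclosingCircle(Q)[1],1))
    c=np.array(cv2.minEnclosingCircle(Q)[0]); r=c-p[:2]; print("   rel tool: along z",(r@d_).round(1)," along y",(r@l_).round(1))
    b=hsv[...,2]<60; uv,P=pts(ci,d,b,fish); m=(P[:,2]>28)&(P[:,2]<44)&(P[:,0]>700)&(P[:,0]<750)&(P[:,1]<125)&(P[:,1]>-5)
    Q=onplane(ci,uv[m],36,fish)
    if len(Q)>30:
        f=Q[(Q[:,1]>25)&(Q[:,1]<90)]
        if len(f)>10: print("   back wall line",np.polyfit(f[:,1]-56,f[:,0],1).round(3),"y ext",Q[:,1].min().round(1),Q[:,1].max().round(1))
E
python3 look.py 2
```

```text
5.0 [428.7  99.   71.3] [ 0.4 -1.   0.6] yaw -0.167
wrist 3511 ext [523.2  52. ] [572.5 115. ] circ [554.5  83.6] 32.4
   rel tool: along z 126.7  along y 5.7
scene 54 ext [530.6  49. ] [593.1 107.2] circ [562.7  78.3] 32.1
   rel tool: along z 135.5  along y 1.8
   back wall line [-6.10000e-02  7.33839e+02] y ext 1.5 113.8
```

View pics/wrist2.png

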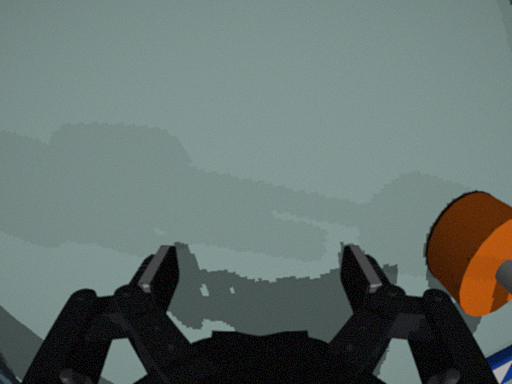

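View pics/scene2.png

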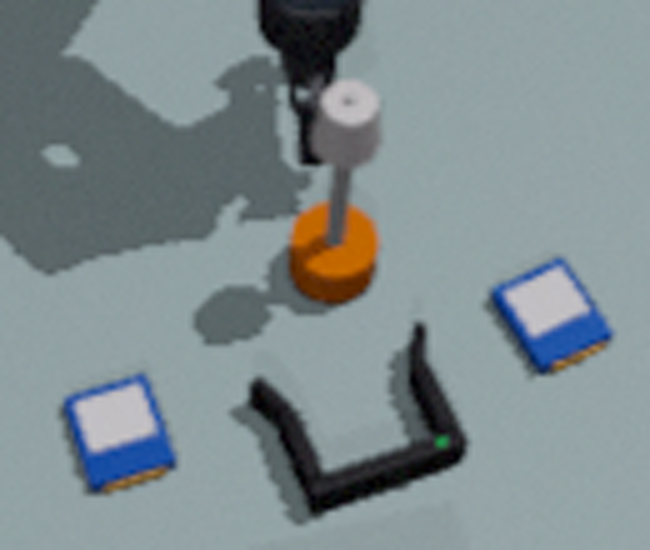

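Wrist: drum at the right edge, about (475,255), ahead of the leading finger. Scene zoom: hand behind the lamp, lamp upright at (335,255) and in line with the finger. I'll approach and begin pushing slowly.

>>> carry_out --series '[{"hand":0,"tx":0,"ty":0,"tz":5,"spin":0},{"hand":0,"tx":0,"ty":0,"tz":8,"spin":0},{"hand":0,"tx":0,"ty":0,"tz":8,"spin":0},{"hand":0,"tx":0,"ty":0,"tz":6,"spin":0},{"hand":0,"tx":0,"ty":0,"tz":4,"spin":0},{"hand":0,"tx":0,"ty":0,"tz":2,"spin":0},{"hand":0,"tx":0,"ty":0,"tz":2,"spin":0},{"hand":0,"tx":0,"ty":0,"tz":2,"spin":0},{"hand":0,"tx":0,"ty":0,"tz":2,"spin":0},{"hand":0,"tx":0,"ty":0,"tz":2,"spin":0},{"hand":0,"tx":0,"ty":0,"tz":2,"spin":0},{"hand":0,"tx":0,"ty":0,"tz":2,"spin":0},{"hand":0,"tx":0,"ty":0,"tz":2,"spin":0},{"hand":0,"tx":0,"ty":0,"tz":2,"spin":0},{"hand":0,"tx":0,"ty":0,"tz":2,"spin":0},{"hand":0,"tx":0,"ty":0,"tz":2,"spin":0},{"hand":0,"tx":0,"ty":0,"tz":2,"spin":0},{"hand":0,"tx":0,"ty":0,"tz":2,"spin":0},{"hand":0,"tx":0,"ty":0,"tz":2,"spin":0},{"hand":0,"tx":0,"ty":0,"tz":2,"spin":0}]'

```text
t: 7.1
ee_pos: [488.7, 88.8, 70.8]
ee_rot: [0.131, 1.567, -0.131]
force: [-2.5, 0.4, -1.3]
width: 85.5
```

```bash
python3 look.py 3
```

```text
7.1 [488.7  88.8  70.8] [-2.5  0.4 -1.3] yaw -0.167
wrist 5365 ext [544.1  62.4] [604.8 111.8] circ [574.   81.2] 32.2
   rel tool: along z 85.4  along y 6.6
scene 78 ext [548.6  46.4] [611.3 105.2] circ [579.1  76.1] 32.2
   rel tool: along z 91.3  along y 2.5
   back wall line [-7.40000e-02  7.33902e+02] y ext 1.7 113.8
```

View pics/wrist3.png

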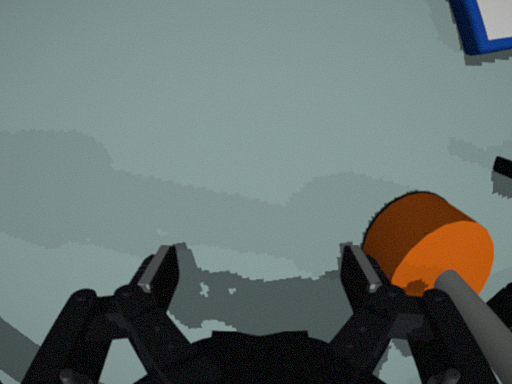

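View pics/scene3.png

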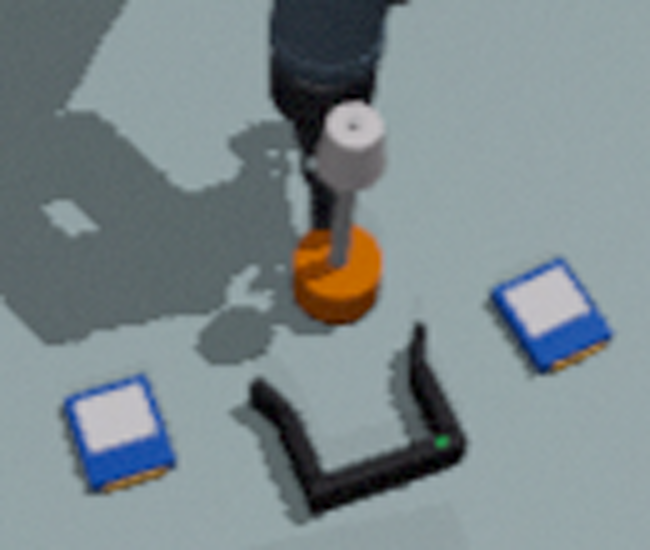

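Contact made: 2.5 N push, drum against the finger's flat back, lamp upright at (338,275) in the scene zoom and still on course. About 116 mm to go.

>>> carry_out --series '[{"hand":0,"tx":0,"ty":0,"tz":2,"spin":0},{"hand":0,"tx":0,"ty":0,"tz":3,"spin":0},{"hand":0,"tx":0,"ty":0,"tz":3,"spin":0},{"hand":0,"tx":0,"ty":0,"tz":3,"spin":0},{"hand":0,"tx":0,"ty":0,"tz":3,"spin":0},{"hand":0,"tx":0,"ty":0,"tz":3,"spin":0},{"hand":0,"tx":0,"ty":0,"tz":3,"spin":0},{"hand":0,"tx":0,"ty":0,"tz":3,"spin":0},{"hand":0,"tx":0,"ty":0,"tz":3,"spin":0},{"hand":0,"tx":0,"ty":0,"tz":3,"spin":0},{"hand":0,"tx":0,"ty":0,"tz":3,"spin":0},{"hand":0,"tx":0,"ty":0,"tz":3,"spin":0},{"hand":0,"tx":0,"ty":0,"tz":3,"spin":0},{"hand":0,"tx":0,"ty":0,"tz":3,"spin":0},{"hand":0,"tx":0,"ty":0,"tz":3,"spin":0},{"hand":0,"tx":0,"ty":0,"tz":3,"spin":0},{"hand":0,"tx":0,"ty":0,"tz":3,"spin":0},{"hand":0,"tx":0,"ty":0,"tz":2,"spin":0},{"hand":0,"tx":0,"ty":0,"tz":1,"spin":0}]'

```text
t: 9.1
ee_pos: [541.0, 80.0, 70.9]
ee_rot: [0.131, 1.567, -0.131]
force: [-3.8, 0.1, 0.9]
width: 85.7
```

```bash
python3 look.py 4
```

```text
9.1 [541.   80.   70.9] [-3.8  0.1  0.9] yaw -0.167
wrist 5374 ext [596.6  53.5] [657.1 103.1] circ [626.4  71.8] 32.6
   rel tool: along z 85.6  along y 6.1
scene 76 ext [598.6  36.8] [663.7  95.7] circ [631.1  65.9] 33.0
   rel tool: along z 91.2  along y 1.0
   back wall line [-7.70000e-02  7.34098e+02] y ext 2.7 113.8
```

View pics/wrist4.png

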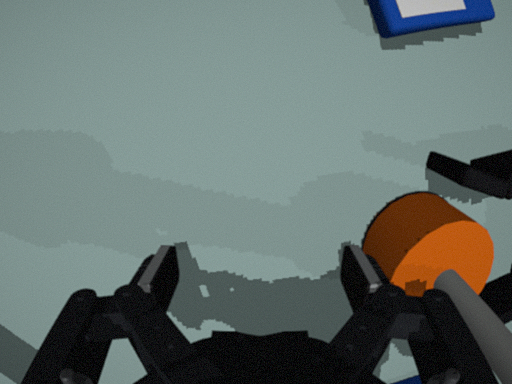

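View pics/scene4.png

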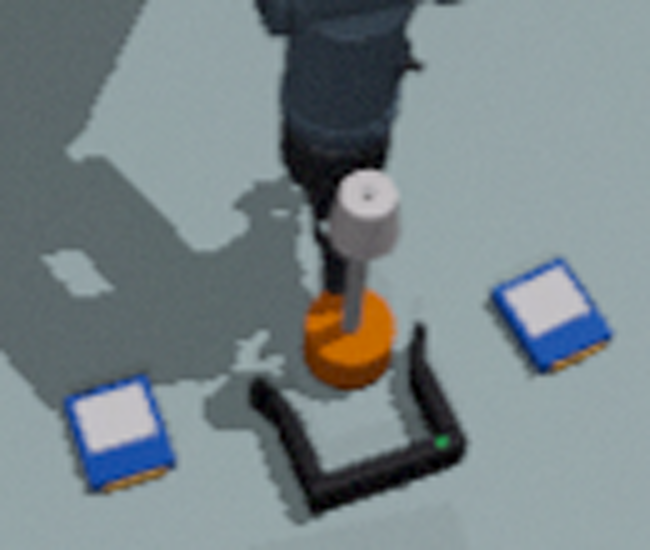

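The lamp is upright and entering the mouth, at y′ ≈ +15 with 62 mm to go and heading for the centre line. Grip on the finger face hasn't changed.

>>> carry_out --series '[{"hand":0,"tx":0,"ty":0,"tz":2,"spin":0},{"hand":0,"tx":0,"ty":0,"tz":3,"spin":0},{"hand":0,"tx":0,"ty":0,"tz":3,"spin":0},{"hand":0,"tx":0,"ty":0,"tz":3,"spin":0},{"hand":0,"tx":0,"ty":0,"tz":3,"spin":0},{"hand":0,"tx":0,"ty":0,"tz":3,"spin":0},{"hand":0,"tx":0,"ty":0,"tz":3,"spin":0},{"hand":0,"tx":0,"ty":0,"tz":3,"spin":0},{"hand":0,"tx":0,"ty":0,"tz":3,"spin":0},{"hand":0,"tx":0,"ty":0,"tz":3,"spin":0},{"hand":0,"tx":0,"ty":0,"tz":3,"spin":0},{"hand":0,"tx":0,"ty":0,"tz":3,"spin":0},{"hand":0,"tx":0,"ty":0,"tz":3,"spin":0},{"hand":0,"tx":0,"ty":0,"tz":3,"spin":0},{"hand":0,"tx":0,"ty":0,"tz":2,"spin":0},{"hand":0,"tx":0,"ty":0,"tz":1,"spin":0}]'

```text
t: 10.8
ee_pos: [584.4, 72.7, 70.9]
ee_rot: [0.131, 1.567, -0.131]
force: [-3.2, 0.8, 1.6]
width: 85.2
```

```bash
python3 look.py 5
```

```text
10.8 [584.4  72.7  70.9] [-3.2  0.8  1.6] yaw -0.167
wrist 5435 ext [639.5  46.2] [701.2  96. ] circ [670.3  64.9] 32.4
   rel tool: along z 86.0  along y 6.6
   back wall line [-1.90000e-01  7.20473e+02] y ext 8.5 118.4
scene 83 ext [642.   29.7] [705.1  91.9] circ [673.3  60.2] 32.0
   rel tool: along z 89.7  along y 2.4
   back wall line [-8.20000e-02  7.33879e+02] y ext 2.7 113.8
```

View pics/wrist5.png

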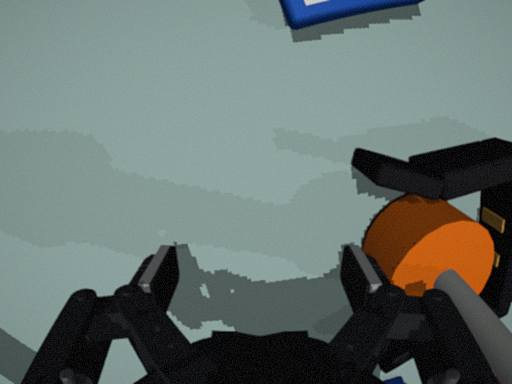

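View pics/scene5.png

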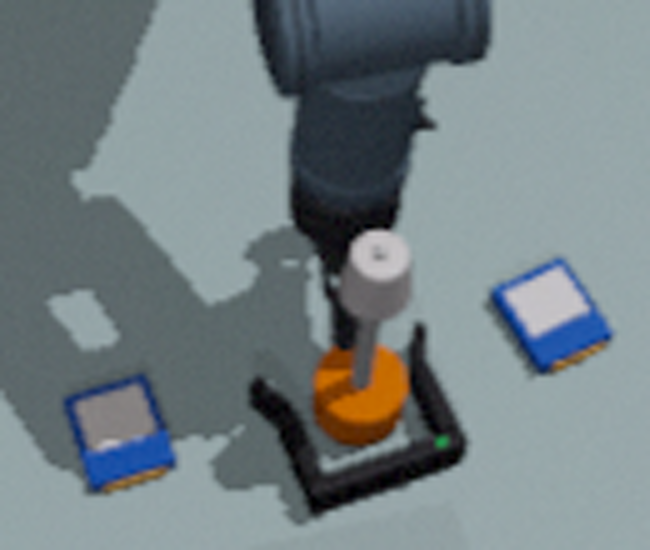

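The base is between the side walls, with about 20 mm to go.

>>> carry_out --series '[{"hand":0,"tx":0,"ty":0,"tz":1.5,"spin":0},{"hand":0,"tx":0,"ty":0,"tz":1.5,"spin":0},{"hand":0,"tx":0,"ty":0,"tz":1.5,"spin":0},{"hand":0,"tx":0,"ty":0,"tz":1.5,"spin":0},{"hand":0,"tx":0,"ty":0,"tz":1.5,"spin":0},{"hand":0,"tx":0,"ty":0,"tz":1.5,"spin":0},{"hand":0,"tx":0,"ty":0,"tz":1.5,"spin":0},{"hand":0,"tx":0,"ty":0,"tz":1.5,"spin":0},{"hand":0,"tx":0,"ty":0,"tz":1,"spin":0},{"hand":0,"tx":0,"ty":0,"tz":1,"spin":0}]'

```text
t: 11.9
ee_pos: [598.0, 70.4, 70.9]
ee_rot: [0.131, 1.567, -0.131]
force: [-3.4, -0.9, 0.7]
width: 85.4
```

>>> carry_out --series '[{"hand":0,"tx":0,"ty":0,"tz":0.5,"spin":0},{"hand":0,"tx":0,"ty":0,"tz":0.5,"spin":0}]'

```text
t: 12.1
ee_pos: [599.0, 70.2, 70.9]
ee_rot: [0.131, 1.567, -0.131]
force: [-2.8, 1.3, 0.8]
width: 85.3
```

>>> carry_out --series '[{"hand":0,"tx":0,"ty":0,"tz":0.5,"spin":0},{"hand":0,"tx":0,"ty":0,"tz":0.5,"spin":0}]'

```text
t: 12.3
ee_pos: [599.9, 70.1, 70.9]
ee_rot: [0.131, 1.567, -0.131]
force: [-3.0, 1.2, 1.4]
width: 85.1
```

>>> carry_out --series '[{"hand":0,"tx":0,"ty":0,"tz":0.5,"spin":0},{"hand":0,"tx":0,"ty":0,"tz":0.5,"spin":0}]'

```text
t: 12.5
ee_pos: [600.9, 69.9, 70.9]
ee_rot: [0.131, 1.567, -0.131]
force: [-2.5, 0.9, 0.4]
width: 85.5
```

```bash
python3 look.py 6
```

```text
12.5 [600.9  69.9  70.9] [-2.5  0.9  0.4] yaw -0.167
wrist 5443 ext [656.   43.4] [717.8  93.1] circ [686.8  62.4] 32.6
   rel tool: along z 85.9  along y 6.9
   back wall line [-1.14000e-01  7.27858e+02] y ext 16.2 119.1
scene 78 ext [660.4  27.3] [722.5  89.3] circ [690.5  57.7] 32.0
   rel tool: along z 90.4  along y 2.9
   back wall line [-3.40000e-02  7.32901e+02] y ext 2.7 112.5
```

View pics/wrist6.png

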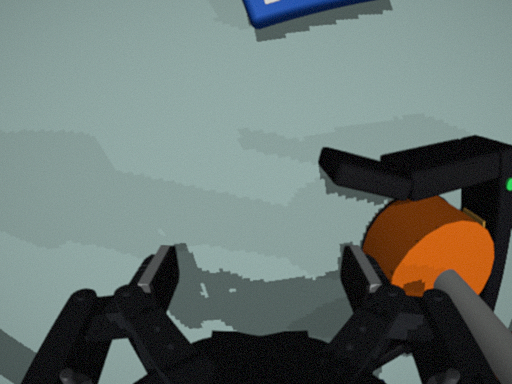

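Close to home, about 3 mm off, with the force still at sliding level. I'll continue in half-millimetre steps until the force rises.

>>> carry_out --series '[{"hand":0,"tx":0,"ty":0,"tz":0.5,"spin":0},{"hand":0,"tx":0,"ty":0,"tz":0.5,"spin":0}]'

```text
t: 12.8
ee_pos: [601.9, 69.7, 70.9]
ee_rot: [0.131, 1.567, -0.131]
force: [-2.6, 0.2, 0.5]
width: 85.5
```

>>> carry_out --series '[{"hand":0,"tx":0,"ty":0,"tz":0.5,"spin":0},{"hand":0,"tx":0,"ty":0,"tz":0.5,"spin":0}]'

```text
t: 13.0
ee_pos: [602.9, 69.6, 70.9]
ee_rot: [0.131, 1.567, -0.131]
force: [-2.7, -0.2, 0.0]
width: 85.4
```

>>> carry_out --series '[{"hand":0,"tx":0,"ty":0,"tz":0.5,"spin":0}]'

```text
t: 13.1
ee_pos: [603.4, 69.5, 70.9]
ee_rot: [0.131, 1.567, -0.131]
force: [-2.2, 0.7, 1.0]
width: 85.3
```

>>> carry_out --series '[{"hand":0,"tx":0,"ty":0,"tz":0.5,"spin":0}]'

```text
t: 13.2
ee_pos: [603.9, 69.4, 70.9]
ee_rot: [0.131, 1.567, -0.131]
force: [-2.8, -0.3, 1.1]
width: 85.4
```

>>> carry_out --series '[{"hand":0,"tx":0,"ty":0,"tz":0.5,"spin":0}]'

```text
t: 13.3
ee_pos: [604.4, 69.3, 70.9]
ee_rot: [0.131, 1.567, -0.131]
force: [-2.3, 0.0, -0.5]
width: 85.3
```

>>> carry_out --series '[{"hand":0,"tx":0,"ty":0,"tz":0.5,"spin":0}]'

```text
t: 13.4
ee_pos: [604.9, 69.2, 70.9]
ee_rot: [0.131, 1.567, -0.131]
force: [-3.7, 0.7, 1.0]
width: 85.5
```

>>> carry_out --series '[{"hand":0,"tx":0,"ty":0,"tz":0.4,"spin":0}]'

```text
t: 13.5
ee_pos: [605.1, 69.2, 70.9]
ee_rot: [0.131, 1.567, -0.131]
force: [-3.9, 1.2, 2.9]
width: 85.4
```

>>> carry_out --series '[{"hand":0,"tx":0,"ty":0,"tz":0.4,"spin":0}]'

```text
t: 13.6
ee_pos: [605.2, 69.2, 70.9]
ee_rot: [0.131, 1.568, -0.131]
force: [-6.2, 1.1, 4.1]
width: 85.8
```

>>> carry_out --series '[{"hand":0,"tx":0,"ty":0,"tz":0.3,"spin":0}]'

```text
t: 13.7
ee_pos: [605.2, 69.2, 70.9]
ee_rot: [0.131, 1.568, -0.131]
force: [-6.8, 1.2, 4.8]
width: 85.4
```

```bash
python3 look.py 7
```

```text
13.7 [605.2  69.2  70.9] [-6.8  1.2  4.8] yaw -0.167
wrist 5444 ext [660.2  42.1] [721.9  92.2] circ [690.7  61.1] 32.6
   rel tool: along z 85.7  along y 6.2
   back wall line [-1.47000e-01  7.29527e+02] y ext 20.3 119.0
scene 77 ext [665.   26.1] [724.1  88.7] circ [694.4  57.2] 31.6
   rel tool: along z 90.0  along y 3.0
   back wall line [-5.50000e-02  7.32748e+02] y ext 1.7 113.8
```

View pics/wrist7.png

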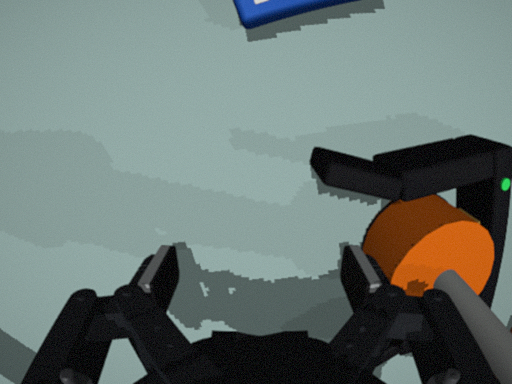

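View pics/scene7.png

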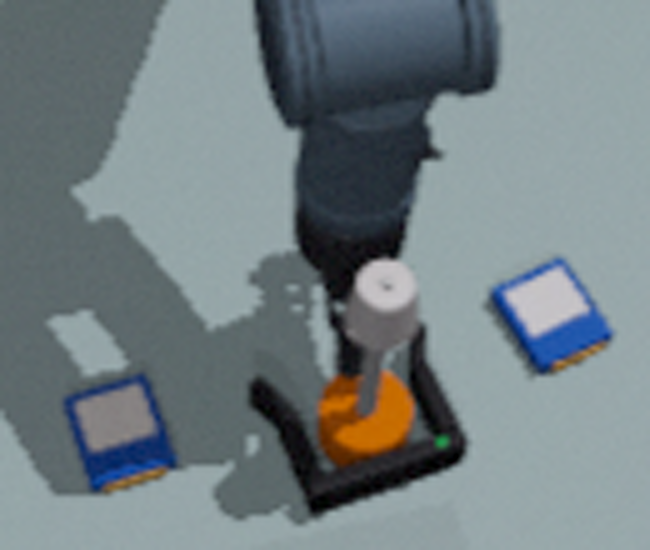

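The push force has risen to 7 N with no further motion, and the base measures (694,57) against home (693.5,56), so it is home. I'll back straight off along the push line, then raise.

>>> carry_out --series '[{"hand":0,"tx":0,"ty":0,"tz":-0.5,"spin":0},{"hand":0,"tx":0,"ty":0,"tz":-1,"spin":0},{"hand":0,"tx":0,"ty":0,"tz":-2,"spin":0},{"hand":0,"tx":0,"ty":0,"tz":-5,"spin":0},{"hand":0,"tx":0,"ty":0,"tz":-10,"spin":0},{"hand":0,"tx":0,"ty":0,"tz":-15,"spin":0},{"hand":0,"tx":0,"ty":0,"tz":-20,"spin":0},{"hand":0,"tx":0,"ty":0,"tz":-20,"spin":0},{"hand":0,"tx":0,"ty":0,"tz":-20,"spin":0},{"hand":0,"tx":-10,"ty":0,"tz":-20,"spin":0},{"hand":0,"tx":-20,"ty":0,"tz":-20,"spin":0},{"hand":0,"tx":-20,"ty":0,"tz":-20,"spin":0},{"hand":0,"tx":-20,"ty":0,"tz":-15,"spin":0},{"hand":0,"tx":-20,"ty":0,"tz":-5,"spin":0},{"hand":0,"tx":-20,"ty":0,"tz":0,"spin":0},{"hand":0,"tx":-20,"ty":0,"tz":0,"spin":0},{"hand":0,"tx":-20,"ty":0,"tz":0,"spin":0},{"hand":0,"tx":-10,"ty":0,"tz":0,"spin":0},{"hand":0,"tx":0,"ty":0,"tz":0,"spin":0}]'

```text
t: 15.7
ee_pos: [435.2, 97.9, 232.0]
ee_rot: [0.131, 1.564, -0.131]
force: [0.3, -0.1, -0.6]
width: 85.3
```

```bash
python3 look.py 8; python3 - <<'E'
from cell import vision
from h import *
im,d=vision.get_image("top"); cv2.imwrite("pics/top8.png",cv2.resize(im[138:210,180:310,::-1],None,fx=6,fy=6,interpolation=cv2.INTER_CUBIC))
for n in ("scene","top"):
    z=np.load(n+"0.npz")["im"].astype(int); c=vision.get_image(n)[0].astype(int)
    ci=vision.camera_info(n); 
    for nm,a in (("before",z),("now",c)):
        hsv=cv2.cvtColor(a.astype(np.uint8),cv2.COLOR_RGB2HSV); b=((hsv[...,0]>105)&(hsv[...,0]<125)&(hsv[...,1]>150)).astype(np.uint8)
        k,_,st,ce=cv2.connectedComponentsWithStats(b); print(n,nm,[onplane(ci,ce[i],16)[0].round(1).tolist() for i in range(1,k) if st[i,4]>60 and 100<ce[i][1]<300 and 150<ce[i][0]<360])
    # lean: shade top centre
E
```

```text
15.7 [435.2  97.9 232. ] [ 0.3 -0.1 -0.6] yaw -0.167
wrist 1339 ext [656.8  27. ] [721.3  90.6] circ [688.8  58.5] 33.2
   rel tool: along z 256.6  along y 3.2
   back wall line [-4.80000e-02  7.27362e+02] y ext 4.3 117.8
scene 63 ext [663.3  26.1] [725.   88.7] circ [694.5  57.3] 31.5
   rel tool: along z 262.5  along y 3.0
   back wall line [-4.90000e-02  7.32932e+02] y ext 1.7 113.8
scene before [[665.3, 210.0, 16.0], [665.5, -110.7, 16.0]]
scene now [[665.5, 210.3, 16.0], [666.0, -110.2, 16.0]]
top before [[654.9, 217.3, 16.0], [654.3, -105.6, 16.0]]
top now [[654.3, 216.9, 16.0], [653.3, -104.9, 16.0]]
```

View pics/top8.png

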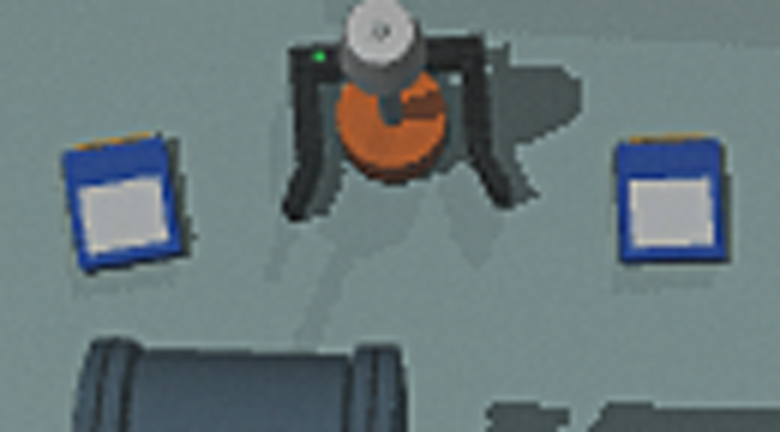

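View pics/scene8.png

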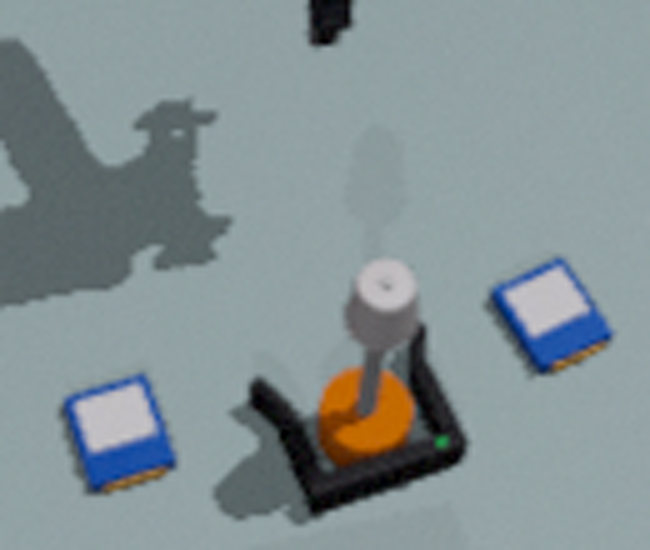

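The lamp stands upright at (694.5,57.3) against the back wall, it didn't move when the hand left, and the cartridges are unmoved. Handing in.

```bash
python3 -c "
from cell import bot; print(bot.sign_off())"
```

```text
the job is handed in; nothing more can be done
None
```

The lamp is standing upright in the cradle against its back wall, with the hand withdrawn, and the job was handed in at about 16 s of the 67 s allowed. I kept the gripper open and slid the lamp in along a straight line, pushing its orange base with the flat back of the leading finger. I stopped when the push force rose from about 3 N while sliding to about 7 N with no further movement.

**Last checks:**
- **Position:** after the hand left, the scene camera put the base at (694.5, 57.3) mm, against an estimated home of (693.5, 56). The base had not moved since contact.
- **Upright:** the lamp looked upright in the scene and top views; I did not measure its lean as a number.
- **Cartridges:** they measured within about 1 mm of where they began.
- **Coaster, bowl and remote:** I did not measure these again afterwards. The hand was only ever high above them or well away from them.

**Disagreement:** the wrist camera read about 5 mm short of the scene camera in x. It was off by about the same amount for the lamp and the cradle's back wall, so the lamp's place relative to the cradle still agreed.

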